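Fasten the lamp cover of the tracing light box

TASK

The grey lamp cover strip of the white tracing light box is held by two slotted quarter-turn studs with wing-shaped heads. One is already fastened, its wing lying along the cover; the other still stands up higher, its wing across the cover. Press the raised one all the way down and, holding it down, turn it a quarter turn clockwise (seen from above) until it drops into its catch, and let go so that it stays down; do not undo the other stud.

Things in the scene. Friction and masses are not known exactly. Their poses are not given: they have to be found in the camera images.
- open_grip (a point): Raised steel stud: point on its axis 6 mm below the crest of its wing, an upright bar 40 long, 12 thick, 28 high (mm), slotted along the crest, on a round flange 28 across and 3 thick whose top is 22 mm below this point. Moves and turns with the stud: x along the wing, y across its thickness (pinch across y from above), z up. At the start 43 mm above the flat cover, 103 mm above the table.
- open_press (a joint): How far the raised stud is pressed straight down, m: 0 standing up, 0.014 hard stop. A spring pushes it up with 1.5 N at 0, 5.7 N at the stop. It turns freely only while pressed deeper than 0.0115; pressed less it binds (do not force it); if not turned home it does not stay. In its catch and let go, it rises to about 0.0085 and stays there.
- open_turn (a joint): Turn of the raised stud about its upright axis, rad, growing clockwise seen from above: -0.1 to 0.1 when unfastened, 1.57 home in its catch, which takes it within about 0.17 (10 degrees) either side. Stops at -0.15 and 1.70. Turning takes under 0.1 N m. Unpressed it has only some 0.2 of play.
- fast_turn (a joint): Turn of the other stud, rad: 1.57 fastened, 0 undone. Same shape, already fastened: wing along the cover, 8.5 mm lower. The two stand 170 mm apart, either at either end of the cover, the strip on the near long edge of the fixed white case (240 x 340 x 60 mm); a black dial 12 mm high is half-way between them.

How it is judged:
By the outcome, as a careful person would: the job done as asked, in the order asked, and still so for the second after the job is handed in, with the robot touching nothing.
It also fails if it takes over 32 s, if anything falls off the work surface, if the arm or the gripper's body presses on something with over 40 N, if the wrist force passes 120 N, or if a joint passes its speed limit or range.

ROBOT

A 6-joint arm with a two-finger parallel gripper is mounted at the origin on the work surface. World frame = base frame: x ahead of the robot, y to its left, z up, the work surface at z = 0. Lengths are in m, angles in degrees, forces in N, time in s.
With the tool pointing down it reaches from about 0.4 to 0.825 m from the base axis. Payload 7 kg.
Tool frame: the origin (TCP) lies on the front face of the gripper's body, between the roots of the fingers; the fingertips stand 66 mm ahead of it and the grasp point (between the pads) lies 47 mm ahead of it; z points along the fingers, y is the line along which they close (so a half turn about z gives the same grasp; the last joint's range is limited). The gripper opens to 88 mm and grips with 3 to 60 N. Pads are 19 mm wide; open, the fingers measure 130 mm over their backs; the gripper's body (78 mm by 193 mm) begins 47 mm behind the grasp point.
Start: joints at [-59.295, 20.546, 0.682, 0, -70.136, -16.507], TCP at [0.166, -0.654, 0.292] pointing down, gripper open.
Joint ranges: [-176.03, 176.03], [-82.01, 121.73], [-58.28, 71.71], [-173.87, 95.51], [-174.79, -0.11], [-173.66, 173.66]. Speed limits (degrees/s): [136.94, 136.94, 172.46, 180, 180, 180].

INTERFACE

Orientations are given as [roll, pitch, yaw] about the fixed x, y, z axes, in that order (R = Rz(yaw) Ry(pitch) Rx(roll)).
In Python, from plant import ctrl gives the robot as it stands.
- The arm moves only by the tool send_rows, never from a script. Its argument "deltas" is a list of rows, each a list of 2 entries, a list of its own where there are three numbers: the shift along the tool's x, y, z each as a share of 800 mm, from -1 to 1, then the turn about the tool's z as a share of 90 degrees, from -1 to 1. A call has exactly 5 rows; each row is the pose to reach, as a shift and turn from the pose commanded when the call began, along the tool's axes at that moment; what a row does not reach only later rows make up. A row lasts 1/12 s, in which the tool goes at most 41.7 mm and 7.16 degrees, less where a joint would pass 70% of its speed; a pose out of reach is approached as far as the arm can. A call with a number of a shift or a turn outside -1 to 1 is refused whole. A call with a gripper value outside its range is refused whole. "gripper" is the opening, from 0 (shut) to 1 (fully open), set as the call begins (left out, the last holds). The fingers move at their own pace and stop on an object; the grip force is fixed at half the most. Time passes only in rows, so rows that repeat a pose let the fingers close, or fill a call up. It gives the time, the measured TCP pose, the force, the opening and the grip force at its end, in the units of the state.
- ctrl.get_obs(): the state, without advancing time (a new reading comes with each control period).
- ctrl.snapshot(name): name is "scene" or "top"; returns a dict with "color" (400x640x3 uint8, red, green, blue), "vertical_fov" (degrees; the focal length in pixels is half the picture's height over the tangent of half this angle, whatever the lens; pixels are square), "cx", "cy" (the principal point, pixels), "rvec" (rotation vector, rad) and "tvec" (3), from world to camera coordinates, as OpenCV has them. Camera axes: x right, y down, z forward; pixel columns grow to the right and rows downward; lengths in m; the calibration is good to about 2 mm. A picture is of the moment at which its call begins. There is no depth.
- ctrl.close_job(): hands the job in; it is judged then, once.
Trained networks look in a picture, given as the dict that the camera call returned (one of the last four; its "shot" number tells which), for a name from the list of things; names that differ only in an ending like _2 or _b are one class to them, and where a whole thing is asked for, a point or a joint stands for the part that bears it (a point fixed in the world has none). Each returns a list of dicts, best first, with "conf" (0 to 1); they miss things now and then, are a little off and sometimes report something else, mostly with a low value. They report only what shows in the picture. A call takes as long as a camera call.
- ctrl.boxes_of(picture, thing): "xy" ([column, row] as shares, 0 to 1, of the picture: columns of its width, rows of its height, amid what is visible of it).
- ctrl.cut_out(picture, thing): "pixels" (400x640 bool, what is visible of it) and "xy" ([column, row] as shares, 0 to 1, of the picture: columns of its width, rows of its height, amid what is visible of it).
The state is a dict: "clock": time; "joint_pos": joint angles; "qvel": joint speeds; "tau": joint torques, N m; "tool_pos": TCP position; "orientation": TCP orientation; "force": force on the tool from outside, world axes, zero at the start; "moment": the same for the moment, N m; "opening": finger opening in m; "gripper_force": force on a finger pad.
Only numpy, scipy, OpenCV 4.12 (cv2) and the standard library are available. Lean on these libraries where they do the work, as an engineer would, in place of code of your own. Each camera call takes 0.05 s, during which the arm holds its last target. There are 200 camera calls.

## Working session

There is one attempt and no reset: what is moved stays moved. The work goes in short steps, Python scripts to look and compute and a tool call to move; the robot and the scene stay as the last step left them, time stands still between calls to the robot, and variables do not carry over. Pictures are saved under pics/ and viewed, at most 10 in all, crops included, and the job is handed in when it is done.

Besides the shell and the picture viewer there is one more tool, called after "Call:" as name([rows], argument=value, ...), one row to a line, values as JSON. send_rows: Moves the arm, as the interface text tells. Shift numbers are shares of 800 mm and turn numbers shares of 90 degrees, none past 1 either way. Its arguments: {"type":"object","properties":{"deltas":{"type":"array","items":{"type":"array"}},"gripper":{"type":"number"}},"required":["deltas"]}

```bash
mkdir -p pics; cat > h.py <<'E'
import numpy as np, cv2
from plant import ctrl
def cam(p):
    f=200/np.tan(np.radians(p["vertical_fov"])/2)
    K=np.array([[f,0,p["cx"]],[0,f,p["cy"]],[0,0,1]]);R=cv2.Rodrigues(np.array(p["rvec"],float))[0]
    return K,R,np.array(p["tvec"],float).ravel()
def at(p,uv,z):
    K,R,t=cam(p);d=R.T@np.linalg.solve(K,[uv[0],uv[1],1]);c=-R.T@t
    return c+d*(z-c[2])/d[2]
def save(p,n): cv2.imwrite(f"pics/{n}.png",p["color"][:,:,::-1])
E
python3 - <<'E'
from h import *
o=ctrl.get_obs();print(o)
for n in("scene","top"):
    p=ctrl.snapshot(n);save(p,n+"0")
    K,R,t=cam(p);print(n,K[0,0],-R.T@t)
    for th,z in(("open_grip",.10),("fast_turn",.09)):
        for b in ctrl.boxes_of(p,th)[:3]:
            uv=np.array(b["xy"])*[640,400];print(th,b["conf"],uv,at(p,uv,z))
E
```

```text
{'clock': 0.0, 'joint_pos': array([-5.92944576e+01,  2.05906323e+01,  6.34464169e-01, -1.90162933e-02,
       -7.01337069e+01, -1.65064875e+01]), 'qvel': array([-0.01080392,  0.02905645, -0.01598901, -0.04518915, -0.05363581,
       -0.1042636 ]), 'tau': array([ 8.83466837e-04, -5.82719493e+01,  2.93070316e+01,  6.99725166e+00,
        7.11611530e-03, -1.54100935e-04]), 'tool_pos': array([ 0.16546027, -0.65403175,  0.29124036]), 'orientation': array([ 1.79908749e+02, -8.39813632e-03, -1.65807415e+02]), 'force': array([ 0.14018694,  0.65865114, -0.11748665]), 'moment': array([ 0.00958801, -0.06221789, -0.0143035 ]), 'gripper_force': 0.0, 'opening': 0.08758514892305186}
scene 405.3472503884669 [ 0.82619019 -0.29416069  0.6339863 ]
open_grip 0.86 [332.672 212.32 ] [0.55564976 0.04191888 0.1       ]
fast_turn 0.6 [287.168 294.6  ] [ 0.60498846 -0.11447386  0.09      ]
top 409.0621851426034 [0.4917674  0.02788266 0.80848138]
open_grip 0.74 [325.184 207.52 ] [0.54485887 0.04520479 0.1       ]
fast_turn 0.55 [415.424 177.2  ] [ 0.59694427 -0.11399466  0.09      ]
```

View pics/scene0.png

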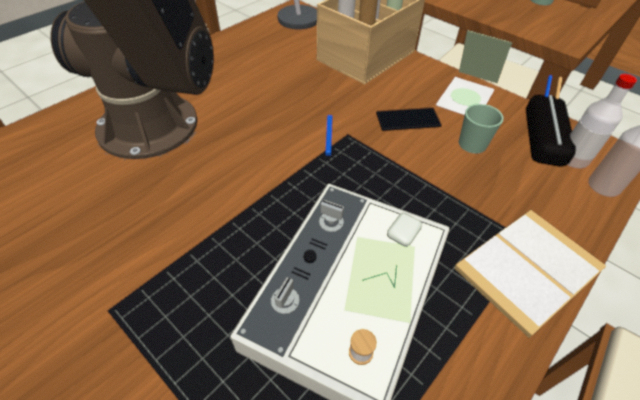

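View pics/top0.png

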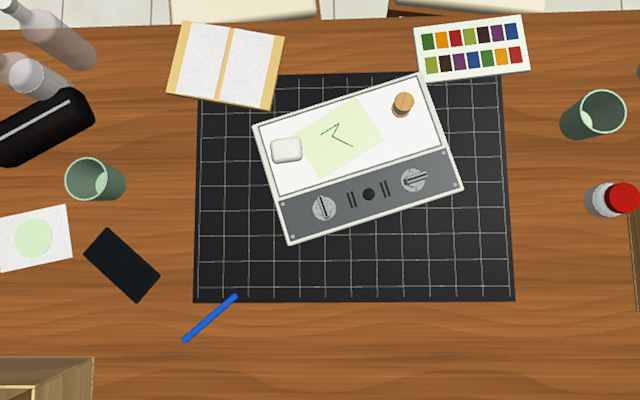

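The scene view shows the raised stud at (332,212) and the fastened one at (286,296). In the top view they are at (325,208), wing across the cover, and (413,180), wing along it. I'll enlarge both with a model overlay.

```bash
cat >> h.py <<'E'
def proj(p,P):
    K,R,t=cam(p);q=(K@(R@np.atleast_2d(P).T+t[:,None])).T;return q[:,:2]/q[:,2:]
def overlay(p,c,yaw,z,r=32,s=9):
    a=np.radians(yaw);u=np.array([np.cos(a),np.sin(a)]);v=np.array([-u[1],u[0]])
    def rect(h):return [[*(np.array(c)+sx*.02*u+sy*.006*v),h] for sx,sy in((1,1),(1,-1),(-1,-1),(-1,1))]
    th=np.linspace(0,6.28,40);fl=[[c[0]+.014*np.cos(k),c[1]+.014*np.sin(k),z-.022] for k in th]
    m=proj(p,[[*c,z]])[0].round().astype(int);x0,y0=m-r
    im=cv2.resize(p["color"][y0:y0+2*r,x0:x0+2*r,::-1].copy(),None,fx=s,fy=s,interpolation=cv2.INTER_CUBIC)
    for P,col in((rect(z+.006),(0,0,255)),(fl,(0,255,0))):
        cv2.polylines(im,[((proj(p,P)-[x0,y0]+.5)*s).astype(int)],True,col,1)
    return im
E
python3 - <<'E'
from h import *
T=[]
for n in("scene","top"):
    p=ctrl.snapshot(n)
    T.append(overlay(p,(.546,.047),18,.103,r=22,s=18)[:, :])
    m=ctrl.cut_out(p,"open_grip")
    if m:
        q=m[0]["pixels"];ys,xs=np.nonzero(q);print(n,m[0]["conf"],xs.min(),xs.max(),ys.min(),ys.max(),len(xs))
    print(n,proj(p,[[.546,.047,.109],[.546,.047,.081]]))
cv2.imwrite("pics/ov.png",cv2.resize(np.hstack(T),(800,400)))
E
```

```text
scene 0.81 321 342 200 221 369
scene [[330.59239595 204.23117948]
 [330.04946095 214.54744019]]
top 0.54 317 331 196 218 252
top [[323.99609492 206.47877152]
 [324.43952852 207.68819604]]
```

View pics/ov.png

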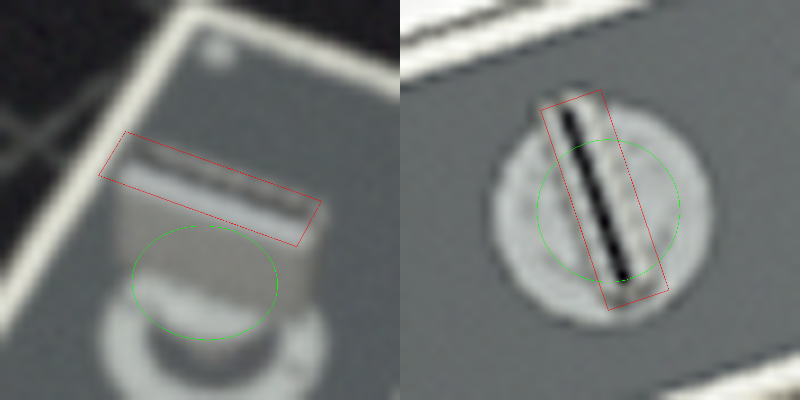

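The overlay fits to about 1.5 mm. That puts the stud at about (0.547, 0.048) with wing yaw 18.5°. I'll travel above it at the present height.

Call:
send_rows([
  [[-0.034, 0.0367, 0], 0],
  [[-0.068, 0.0734, 0], 0],
  [[-0.102, 0.11, 0], 0],
  [[-0.136, 0.1468, 0], 0],
  [[-0.1695, 0.1835, 0], 0],
], gripper=1)

```text
clock: 0.92
tool_pos: [0.2614, -0.4772, 0.2922]
orientation: [-180.0, 0.0, -165.8]
force: [2.6, -0.1, 0.6]
opening: 0.0875
gripper_force: 0.0
```

Call:
send_rows([
  [[-0.034, 0.0367, 0], 0],
  [[-0.068, 0.0734, 0], 0],
  [[-0.102, 0.11, 0], 0],
  [[-0.136, 0.1468, 0], 0],
  [[-0.1695, 0.1835, 0], 0],
])

```text
clock: 1.33
tool_pos: [0.3569, -0.3015, 0.2926]
orientation: [-180.0, 0.1, -165.8]
force: [0.9, -0.9, -0.5]
opening: 0.0878
gripper_force: 0.0
```

Call:
send_rows([
  [[-0.034, 0.0367, 0], 0],
  [[-0.068, 0.0734, 0], 0],
  [[-0.102, 0.11, 0], 0],
  [[-0.136, 0.1468, 0], 0],
  [[-0.1695, 0.1835, 0], 0],
])

```text
clock: 1.75
tool_pos: [0.4524, -0.1256, 0.2927]
orientation: [-180.0, 0.1, -165.8]
force: [1.2, -1.1, -0.1]
opening: 0.0874
gripper_force: 0.0
```

Call:
send_rows([
  [[-0.034, 0.0367, 0], 0],
  [[-0.068, 0.0734, 0], 0],
  [[-0.102, 0.11, 0], 0],
  [[-0.136, 0.1468, 0], 0],
  [[-0.1695, 0.1835, 0], 0],
])

```text
clock: 2.17
tool_pos: [0.5479, 0.05, 0.2926]
orientation: [180.0, 0.1, -165.8]
force: [-0.0, -0.7, 0.3]
opening: 0.0876
gripper_force: 0.0
```

Call:
send_rows([
  [[0, 0, 0], -0.07],
  [[0, 0, 0], -0.14],
  [[0, 0, 0], -0.21],
  [[0, 0, 0], -0.28],
  [[0, 0, 0], -0.35],
])

```text
clock: 2.58
tool_pos: [0.5473, 0.0481, 0.2922]
orientation: [-180.0, 0.0, -134.0]
force: [0.6, -0.2, -0.1]
opening: 0.0877
gripper_force: 0.0
```

```bash
python3 -c "
from h import *
o=ctrl.get_obs();print(o['clock'],o['joint_pos'],o['tool_pos'],o['orientation'])"
```

```text
2.5833 [ 2.54582264e+01  8.74412334e+00 -1.52851065e+01  2.23206779e-03
 -6.59696797e+01 -6.94241967e+01] [0.54734316 0.04814043 0.29219435] [-1.79997708e+02  3.04406506e-04 -1.33965061e+02]
```

Call:
send_rows([
  [[0, 0, 0], -0.068],
  [[0, 0, 0], -0.136],
  [[0, 0, 0], -0.204],
  [[0, 0, 0], -0.272],
  [[0, 0, 0], -0.339],
])

```text
clock: 3.0
tool_pos: [0.5473, 0.0479, 0.2923]
orientation: [-180.0, 0.0, -103.5]
force: [0.6, -0.5, 0.5]
opening: 0.0876
gripper_force: 0.0
```

Call:
send_rows([
  [[0, 0, 0], -0.068],
  [[0, 0, 0], -0.136],
  [[0, 0, 0], -0.204],
  [[0, 0, 0], -0.272],
  [[0, 0, 0], -0.339],
])

```text
clock: 3.42
tool_pos: [0.5473, 0.0479, 0.2923]
orientation: [-180.0, 0.0, -73.0]
force: [-1.1, 0.1, 0.5]
opening: 0.0876
gripper_force: 0.0
```

Call:
send_rows([
  [[0, 0, 0], -0.068],
  [[0, 0, 0], -0.136],
  [[0, 0, 0], -0.204],
  [[0, 0, 0], -0.272],
  [[0, 0, 0], -0.339],
])

```text
clock: 3.83
tool_pos: [0.5473, 0.0479, 0.2923]
orientation: [-180.0, -0.0, -42.5]
force: [-0.0, 0.3, -0.6]
opening: 0.0873
gripper_force: 0.0
```

Call:
send_rows([
  [[0, 0, 0], -0.068],
  [[0, 0, 0], -0.136],
  [[0, 0, 0], -0.204],
  [[0, 0, 0], -0.272],
  [[0, 0, 0], -0.339],
])

```text
clock: 4.25
tool_pos: [0.5473, 0.0479, 0.2923]
orientation: [-180.0, -0.0, -12.0]
force: [0.1, -0.1, -0.2]
opening: 0.0876
gripper_force: 0.0
```

Call:
send_rows([
  [[0, 0, 0.02], -0.068],
  [[0, 0, 0.04], -0.136],
  [[0, 0, 0.06], -0.204],
  [[0, 0, 0.08], -0.272],
  [[0, 0, 0.1], -0.339],
])

```text
clock: 4.67
tool_pos: [0.5473, 0.0479, 0.2117]
orientation: [-180.0, -0.0, 18.6]
force: [0.7, 0.1, -0.2]
opening: 0.0877
gripper_force: 0.0
```

```bash
python3 - <<'E'
from h import *
p=ctrl.snapshot("scene");save(p,"s1")
q=ctrl.snapshot("top")
o=ctrl.get_obs();print(o['clock'],o['joint_pos'],o['tool_pos'],o['orientation'])
cv2.imwrite("pics/s1c.png",cv2.resize(np.hstack([p["color"][110:310,230:430,::-1],q["color"][110:310,230:430,::-1]]),(800,400),interpolation=cv2.INTER_CUBIC))
E
```

```text
4.7667 [ 2.54351359e+01  1.27866154e+01 -2.17837350e+01 -4.66616200e-02
 -5.56775092e+01  8.29180210e+01] [0.54596675 0.04750111 0.20985949] [-179.99242992    0.25071448   18.32677999]
```

View pics/s1c.png

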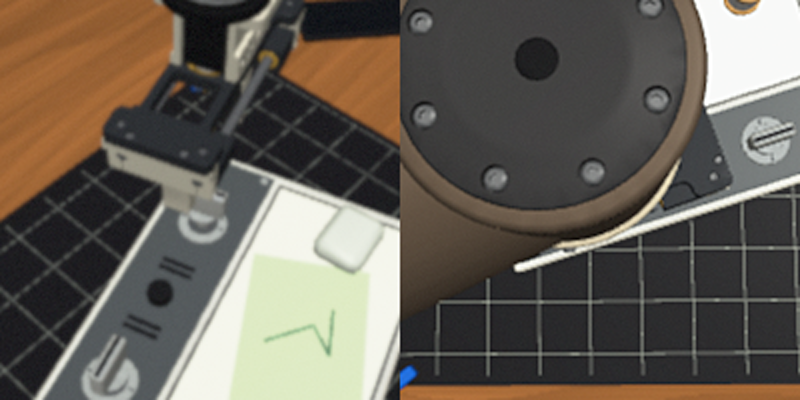

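The tool stands over the raised stud (crop pixel (205,205)), with the fingers along the cover. Next: descend and close.

Call:
send_rows([
  [[0, 0, 0.02], 0],
  [[0, 0, 0.04], 0],
  [[0, 0, 0.055], 0],
  [[0, 0, 0.068], 0],
  [[0, 0, 0.075], 0],
])

```text
clock: 5.18
tool_pos: [0.5474, 0.0479, 0.1518]
orientation: [180.0, 0.0, 18.1]
force: [0.0, -0.1, -0.8]
opening: 0.0876
gripper_force: 0.0
```

Call:
send_rows([
  [[0, 0, 0], 0],
  [[0, 0, 0], 0],
  [[0, 0, 0], 0],
  [[0, 0, 0], 0],
  [[0, 0, 0], 0],
], gripper=0.25)

```text
clock: 5.6
tool_pos: [0.5477, 0.0481, 0.1529]
orientation: [-180.0, -0.1, 18.2]
force: [0.1, -0.4, -1.0]
opening: 0.0598
gripper_force: 0.0
```

Call:
send_rows([
  [[0, 0, 0], 0],
  [[0, 0, 0], 0],
  [[0, 0, 0], 0],
  [[0, 0, 0], 0],
  [[0, 0, 0], 0],
], gripper=0)

```text
clock: 6.02
tool_pos: [0.5473, 0.0479, 0.1522]
orientation: [180.0, 0.0, 18.2]
force: [0.3, -0.4, 0.1]
opening: 0.0268
gripper_force: 0.0
```

```bash
python3 - <<'E'
from h import *
p=ctrl.snapshot("scene")
o=ctrl.get_obs();print(o['clock'],o['tool_pos'],o['orientation'],o['force'],o['moment'],o['opening'],o['gripper_force'])
cv2.imwrite("pics/s2c.png",cv2.resize(p["color"][140:260,260:400,::-1],(700,600),interpolation=cv2.INTER_CUBIC))
E
```

```text
6.0667 [0.54735337 0.04794793 0.15216466] [ 1.79999794e+02 -1.86390147e-05  1.82484542e+01] [ 0.86870244 -0.16389536 -0.38769264] [-0.13305031  0.15772601 -0.03098674] 0.022639982459737584 0.0
```

View pics/s2c.png

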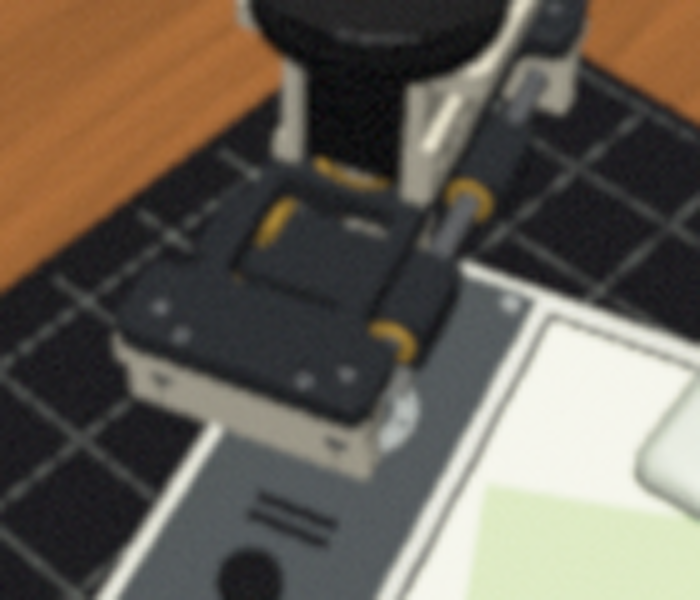

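The gripper body hides the stud, with only its flange visible at (400,415) in the crop. The fingers are still closing, so I'll let them finish.

Call:
send_rows([
  [[0, 0, 0], 0],
  [[0, 0, 0], 0],
  [[0, 0, 0], 0],
  [[0, 0, 0], 0],
  [[0, 0, 0], 0],
], gripper=0)

```text
clock: 6.48
tool_pos: [0.5472, 0.0483, 0.1521]
orientation: [-180.0, -0.0, 18.3]
force: [-3.0, 4.9, 0.8]
opening: 0.0117
gripper_force: 30.0
```

Call:
send_rows([
  [[0, -0.0007, 0.004], 0],
  [[0, -0.0007, 0.008], 0],
  [[0, -0.0007, 0.012], 0],
  [[0, -0.0007, 0.0165], 0],
  [[0, -0.0007, 0.0165], 0],
])

```text
clock: 6.9
tool_pos: [0.5472, 0.0485, 0.1385]
orientation: [180.0, 0.0, 18.3]
force: [-2.5, 2.6, 4.5]
opening: 0.0121
gripper_force: 30.0
```

Call:
send_rows([
  [[0, 0, 0], 0.04],
  [[0, 0, 0], 0.08],
  [[0, 0, 0], 0.12],
  [[0, 0, 0], 0.16],
  [[0, 0, 0], 0.2],
])

```text
clock: 7.32
tool_pos: [0.5472, 0.0485, 0.1391]
orientation: [-180.0, -0.0, 0.1]
force: [-3.4, 3.5, 4.7]
opening: 0.0116
gripper_force: 30.0
```

Turning freely with low forces, so I'll continue.

Call:
send_rows([
  [[0, 0, 0], 0.06],
  [[0, 0, 0], 0.12],
  [[0, 0, 0], 0.18],
  [[0, 0, 0], 0.24],
  [[0, 0, 0], 0.3],
])

```text
clock: 7.73
tool_pos: [0.5472, 0.0486, 0.1391]
orientation: [-180.0, 0.0, -27.0]
force: [-2.9, 3.4, 4.1]
opening: 0.0118
gripper_force: 30.0
```

Call:
send_rows([
  [[0, 0, 0], 0.06],
  [[0, 0, 0], 0.12],
  [[0, 0, 0], 0.18],
  [[0, 0, 0], 0.24],
  [[0, 0, 0], 0.3],
])

```text
clock: 8.15
tool_pos: [0.5472, 0.0486, 0.1391]
orientation: [-180.0, 0.0, -54.0]
force: [-3.6, 3.8, 5.8]
opening: 0.0117
gripper_force: 30.0
```

Call:
send_rows([
  [[0, 0, 0], 0.06],
  [[0, 0, 0], 0.12],
  [[0, 0, 0], 0.18],
  [[0, 0, 0], 0.2],
  [[0, 0, 0], 0.2],
])

```text
clock: 8.57
tool_pos: [0.5472, 0.0487, 0.1391]
orientation: [-180.0, 0.0, -71.9]
force: [-3.3, 3.5, 4.7]
opening: 0.0117
gripper_force: 30.0
```

```bash
python3 -c "
from h import *
o=ctrl.get_obs();print(o['clock'],o['tool_pos'],o['orientation'],o['force'],o['moment'],o['opening'])"
```

```text
8.5667 [0.54721453 0.04868939 0.13907251] [-1.79987958e+02  1.43259220e-02 -7.18877021e+01] [-3.31438932  3.53600727  4.67136271] [ 1.54805786  1.35694136 -0.05472586] 0.011689735736802466
```

Turned 90°. I'll ease up 4 mm so it seats, then open and lift clear.

Call:
send_rows([
  [[0, 0, -0.0015], 0],
  [[0, 0, -0.003], 0],
  [[0, 0, -0.0045], 0],
  [[0, 0, -0.005], 0],
  [[0, 0, -0.005], 0],
])

```text
clock: 8.98
tool_pos: [0.5472, 0.0487, 0.1431]
orientation: [-180.0, 0.0, -71.7]
force: [-2.7, 4.2, 4.2]
opening: 0.0118
gripper_force: 30.0
```

Call:
send_rows([
  [[0, 0, 0], 0],
  [[0, 0, 0], 0],
  [[0, 0, 0], 0],
  [[0, 0, 0], 0],
  [[0, 0, 0], 0],
], gripper=0.7)

```text
clock: 9.4
tool_pos: [0.5471, 0.0482, 0.1428]
orientation: [180.0, -0.0, -71.8]
force: [-0.3, 0.1, 0.1]
opening: 0.0395
gripper_force: 0.0
```

Call:
send_rows([
  [[0, 0, 0], 0],
  [[0, 0, 0], 0],
  [[0, 0, 0], 0],
  [[0, 0, 0], 0],
  [[0, 0, 0], 0],
])

```text
clock: 9.82
tool_pos: [0.5472, 0.0485, 0.143]
orientation: [180.0, -0.0, -71.8]
force: [-0.6, 0.4, -0.1]
opening: 0.0606
gripper_force: 0.0
```

Call:
send_rows([
  [[0, 0, -0.02], 0],
  [[0, 0, -0.06], 0],
  [[0, 0, -0.1], 0],
  [[0, 0, -0.14], 0],
  [[0, 0, -0.18], 0],
])

```text
clock: 10.23
tool_pos: [0.5468, 0.0484, 0.2886]
orientation: [180.0, 0.0, -71.7]
force: [0.6, 0.4, -0.2]
opening: 0.0612
gripper_force: 0.0
```

```bash
python3 - <<'E'
from h import *
p=ctrl.snapshot("scene")
o=ctrl.get_obs();print(o['clock'],o['tool_pos'],o['force'])
cv2.imwrite("pics/s3.png",cv2.resize(p["color"][150:350,230:430,::-1],(600,600),interpolation=cv2.INTER_CUBIC))
E
```

```text
10.2833 [0.54953194 0.04867196 0.29564225] [2.55009076 0.69247873 8.59970538]
```

View pics/s3.png

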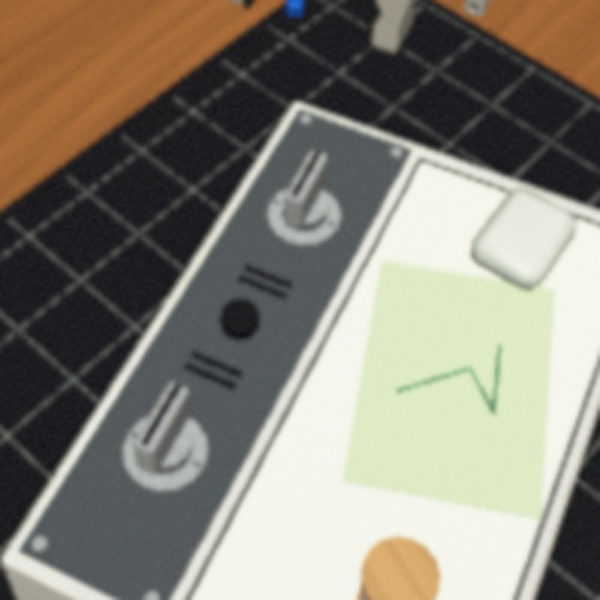

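The picture shows both wings lying along the cover: the worked stud at (308,185) and the other at (165,425), which hasn't moved. The crest row, about 208–209, fits the lowered height (a raised stud would be about 204). I'll hand in.

```bash
python3 -c "
from h import *
print(ctrl.close_job())"
```

```text
the job is handed in; nothing more can be done
None
```

The raised stud was pressed down, turned 90° clockwise and released. The last picture shows it staying down with its wing along the cover and the other stud still fastened; I handed the job in at about 10.3 s of the 32 s allowed, and no verdict came back.

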